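# Close and lock the griddle's drip tray

### The job

The griddle's drip tray is standing part way out. Slide it gently all the way in to its stop, then turn the lock collar on the griddle's front until its fin is parallel to the front edge, on the locked mark, so that its latch arm lies across the tray's handle. Leave the whisk, the spoon rest and the covered bowl where they are.

Things in the scene. Friction and masses are not known exactly. Their poses are not given: they have to be found in the camera images.
- griddle: Fixed stainless griddle; origin on the worktop under the middle of its front edge, own -y out of the front, x along the front edge. Housing 400 mm wide, 320 mm deep (y 0 to 320), overhanging the tray: underside z = 95 mm, cooking plate z = 172 mm (rims to 190 mm at the sides, 205 mm at the back, none in front). A 34 mm black dial is on the front face at x = 165 mm.
- locked_mark (a point): Small raised steel rib, the locked mark, on top of the steel bracket (100 x 60 x 12 mm, top at z = 112 mm, griddle x -145 to -45 mm) that stands out of the griddle's front and carries the lock collar. The rib is 49 mm from the collar's axis, towards the tray's handle, parallel to the front edge.
- tray (a joint): Slide of the aluminium drip tray (240 mm wide, 250 mm deep, in the slot under the housing): 0 = fully home against its stop, grows in m as the tray comes out of the front (griddle -y), at most 0.13. Stays where it is left; about 2 N of friction.
- tray_handle (a point): Middle of the tray's handle: round steel bar, 12 mm thick, 120 mm long, parallel to the front edge, 37 mm before the tray's face, z = 50 mm, griddle x = 50 mm. With the tray home it is at griddle y = 16 mm, its front side 10 mm in under the housing's edge, out of reach of upright fingers: lean the tool back from the griddle 30 to 45 degrees and push the bar. Axes as the griddle's.
- collar (a joint): Hinge of the lock collar, rad, vertical axis, grows anticlockwise seen from above. Starts open between -0.1 and 0.25; locked mark at 1.3, where the fin is parallel to the griddle's front edge. There is no stop at the mark: it turns on to 1.75. Stays where it is left.
- collar_fin (a point): On the lock collar's axis (griddle x -105, y -28 mm), z = 200 mm. A steel ring 60 mm across on the bracket (z 112 to 152 mm), with an upright grip fin on top, 70 mm long, 12 mm thick, z 152 to 212 mm, centred on the axis. Own x runs along the fin to the pointer nose on the ring; a latch arm (14x12 mm, z = 50) points the same way under the bracket, 121 mm out, with a 30 mm tab bent to its left.
- whisk: Whisk lying on the worktop, steel handle and grey silicone wires, 290 mm long, 45 mm thick; origin under its middle, along own x, handle to -x.
- spoon_rest: Steel spoon rest, round dish 112 mm across with a 90 mm long trough to its -x, 12 mm high; origin under the dish.
- bowl: White porcelain bowl, 160 mm across, 70 mm high; origin under its middle.
- lid: Glass lid with knob lying on the bowl, 168 mm across, 41 mm high; origin under its middle.
- press: Wooden tortilla press, fixed, 220 x 200 mm, 85 mm high; origin under its middle.

How it is judged:
On the way, in this order (a step that is already met when the one before it is completed fails the run):
1. the drip tray is fully home: within 4 mm of its stop (value of joint tray below 0.004 m), for 0.3 s.
2. with the tray home, the lock collar is on its locked mark: fin parallel to the griddle's front edge within 0.1 rad (about 6 degrees) (value of joint tray below 0.004 m and value of joint collar between 1.2 and 1.4 rad), for 0.2 s.
At the end, for the whole second after the job is handed in: The drip tray is fully home (within 4 mm of its stop) and the lock collar stands still on its locked mark (1.3 rad, fin parallel to the griddle's front edge, within 0.1 rad) (all of step 2 and velocity of joint collar between -0.02 and 0.02 rad/s); the robot touches nothing.
It fails at once if the tray is slammed: it moves faster than 0.3 m/s (velocity of joint tray below -0.3 m/s or velocity of joint tray above 0.3 m/s).
It fails at once if the whisk, spoon rest, bowl or lid is moved by more than 20 mm (distance of any of whisk, spoon_rest, bowl, lid from where it was at the start of the episode above 0.02 m).
It also fails if it takes over 48 s, if anything falls off the work surface, if the arm or the gripper's body presses on something with over 40 N, if the wrist force passes 120 N, or if a joint passes its speed limit or range.

### The arm

A 6-joint arm with a two-finger parallel gripper is mounted at the origin on the work surface. World frame = base frame: x ahead of the robot, y to its left, z up, the work surface at z = 0. Lengths are in m, angles in rad, forces in N, time in s.
With the tool pointing down it reaches from about 0.35 to 0.875 m from the base axis. Payload 15.5 kg.
Tool frame: the origin (TCP) lies midway between the tips of the shut fingers; the grasp point (between the pads) lies 19 mm behind it (ctrl.pinch_z is the distance from the TCP to the grasp point, in m); z points along the fingers, y is the line along which they close (so a half turn about z gives the same grasp; the last joint's range is limited). The gripper opens to 85 mm and grips with 20 to 120 N. Pads are 22 mm wide; open, the fingers measure 114 mm over their backs; the gripper's body (76 mm by 85 mm) begins 54 mm behind the grasp point. The pads swing forward as they close: fully open they stand 13 mm farther back than shut.
Start: joints at [1.181, 0.494, 1.345, -0, 1.302, -0.096], TCP at [0.181, 0.598, 0.231] pointing down, gripper open.
Joint ranges: [-2.91, 2.91], [-0.82, 2.16], [0.22, 2.67], [-1.22, 4.37], [0.12, 2.79], [-3.08, 3.08]. Speed limits (rad/s): [1.89, 1.89, 2.57, 3.01, 3.01, 3.01].

### API

Orientations are given as a rotation vector (axis times angle).
In Python, from bench import ctrl, vision gives the robot as it stands. Calls block until the motion is done:
- ctrl.move_to(position, orientation): joint-space move of the TCP to a pose.
- ctrl.move_linear(position, rot=None, feed=0.15): straight line of the TCP; rot=None keeps the orientation; feed is the mean speed in m/s.
- ctrl.move_j(angles): joint-space move.
- ctrl.move_gripper(opening): finger opening in m; the grip force is fixed at half the most; returns when the fingers have stopped.
- ctrl.pause(seconds).
- ctrl.solve_ik(position, orientation): joint angles nearest the present ones, or None.
- ctrl.read_state(): the state.
- vision.snapshot(name): name is "scene" or "top" or "wrist"; returns (picture, depth): 384x512x3 uint8, red, green, blue; 384x512 float32, m along the optical axis (not along the pixel's ray), 0 where there is no reading.
- vision.get_calibration(name): a dict with "vertical_fov" (degrees; the focal length in pixels is half the picture's height over the tangent of half this angle, whatever the lens; pixels are square), "cx", "cy" (the principal point, pixels), "D" ([k1, k2, p1, p2, k3] as OpenCV has them; the pictures are not rectified), "world_from_camera" (4x4, takes a point from camera to world coordinates). Camera axes: x right, y down, z forward; pixel columns grow to the right and rows downward; lengths in m; the calibration is good to about 2 mm. A picture is of the moment at which its call begins: read the wrist's pose just before it. get_calibration takes no time and is no camera call; for the wrist camera it gives the pose at the moment of the call.
A pose or a line that the arm cannot do raises ctrl.PlanningError and nothing moves.
- ctrl.hand_in(): hands the job in; it is judged then, once.
The state is a dict: "clock": time; "joint_positions": joint angles; "qvel": joint speeds; "joint_torque": joint torques, N m; "tcp_pos": TCP position; "tool_rot": TCP orientation; "wrist_force": force on the tool from outside, world axes, zero at the start; "ft_torque": the same for the moment, N m; "finger_gap": finger opening in m; "grasp_force": force on a finger pad.
Only numpy, scipy, OpenCV 4.12 (cv2) and the standard library are available. Lean on these libraries where they do the work, as an engineer would, in place of code of your own. Each camera call takes 0.05 s, during which the arm holds its last target. There are 200 camera calls.

## Working session

There is one attempt and no reset: what is moved stays moved. The work goes in short steps, each a Python script; the robot and the scene stay as the last script left them, time stands still between calls to the robot, and variables do not carry over. Pictures are saved under pics/ and viewed, at most 10 in all, crops included, and the job is handed in when it is done.

```bash
mkdir -p pics
cat > h.py <<'E'
import numpy as np, cv2
from bench import ctrl, vision
def K(c,h=384):
    f=h/2/np.tan(np.radians(c["vertical_fov"])/2); return np.array([[f,0,c["cx"]],[0,f,c["cy"]],[0,0,1.]])
def pts(name_cal,uv):
    c=name_cal; uv=np.asarray(uv,float).reshape(-1,1,2)
    n=cv2.undistortPoints(uv,K(c),np.array(c["D"],float)).reshape(-1,2)
    return np.c_[n,np.ones(len(n))]
def onplane(c,uv,z):
    T=np.array(c["world_from_camera"]); d=pts(c,uv)@T[:3,:3].T; o=T[:3,3]
    return o+d*((z-o[2])/d[:,2])[:,None]
def bydepth(c,uv,depth):
    T=np.array(c["world_from_camera"]); r=pts(c,uv); uv=np.asarray(uv,int).reshape(-1,2)
    return (r*depth[uv[:,1],uv[:,0]][:,None])@T[:3,:3].T+T[:3,3]
def snap(name,tag):
    c=vision.get_calibration(name); p,d=vision.snapshot(name)
    cv2.imwrite(f"pics/{tag}.png",p[:,:,::-1]); np.savez(f"pics/{tag}.npz",p=p,d=d,**{k:np.array(v) for k,v in c.items()}); return c,p,d
def load(tag):
    z=np.load(f"pics/{tag}.npz"); return {k:z[k] for k in("vertical_fov","cx","cy","D","world_from_camera")},z["p"],z["d"]
E
python3 - <<'E'
from h import *
for n in("scene","top"):
    c,p,d=snap(n,n+"0"); print(n,np.round(c["world_from_camera"],3).tolist(),(d>0).mean())
a=cv2.imread("pics/scene0.png");b=cv2.imread("pics/top0.png")
print(ctrl.read_state()["clock"])
E
```

```text
scene [[0.286, 0.733, -0.618, 1.289], [0.958, -0.226, 0.175, -0.381], [-0.011, -0.642, -0.767, 1.038], [0.0, 0.0, 0.0, 1.0]] 0.9959157307942709
top [[0.064, -0.972, 0.227, 0.306], [-0.998, -0.061, 0.018, -0.181], [-0.004, -0.228, -0.974, 1.268], [0.0, 0.0, 0.0, 1.0]] 0.9962158203125
0.1
```

View pics/scene0.png

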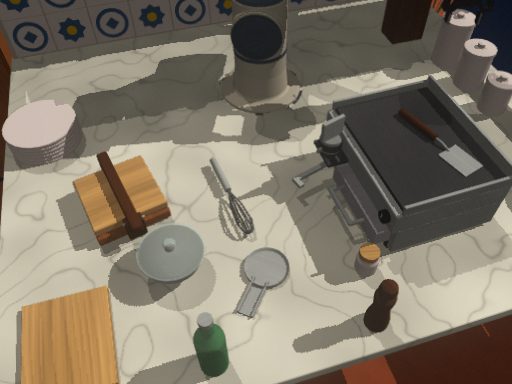

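View pics/top0.png

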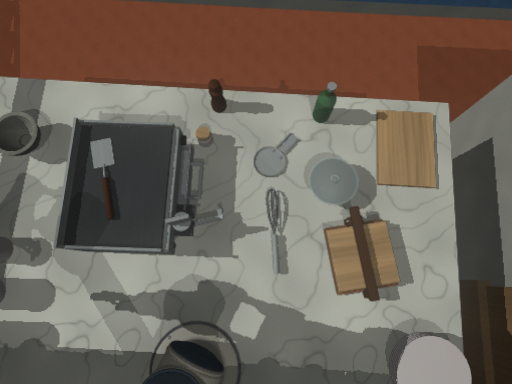

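The griddle is at the right in the scene view and at the left in the top view, with its front facing world -y. In the top view the collar and fin are at about (180,222), the latch tab at (220,214) and the tray handle at (197,180). The whisk is at (274,230) and the spoon rest at (270,160).

Run:
```python
from h import *
v,u=np.mgrid[0:384,0:512]; uv=np.c_[u.ravel(),v.ravel()]
for t in("top0","scene0"):
    c,p,d=load(t); P=bydepth(c,uv,d); P=P.reshape(384,512,3); print(t,"f",K(c)[0,0])
    q=[(180,222),(220,214),(197,180),(274,230),(270,160),(150,190),(190,370),(182,140),(174,190)] if t=="top0" else [(333,128),(300,182),(375,225),(230,200),(265,268),(400,150),(256,35),(370,195)]
    for a,b in q: print((a,b),P[b,a].round(3))
    np.save(f"pics/{t}_P.npy",P)
c,p,d=load("top0")
cv2.imwrite("pics/topcrop.png",cv2.resize(p[110:265,50:250,::-1],None,fx=4,fy=4,interpolation=cv2.INTER_CUBIC)[:600])
c,p,d=load("scene0")
cv2.imwrite("pics/scenecrop.png",cv2.resize(p[75:275,270:512,::-1],None,fx=3,fy=3,interpolation=cv2.INTER_CUBIC))
# plate mask and collar fin from cloud, scene+top
for t in("top0","scene0"):
    P=np.load(f"pics/{t}_P.npy").reshape(-1,3)
    g=P[(P[:,2]>.165)&(P[:,2]<.178)&(P[:,1]>.2)&(P[:,0]>.1)]
    print(t,len(g),cv2.minAreaRect(g[:,:2].astype(np.float32)))
```

```text
top0 f 367.51840902249955
(180, 222) [0.444 0.066 0.161]
(220, 214) [ 0.491 -0.041  0.06 ]
(197, 180) [0.616 0.057 0.005]
(274, 230) [ 0.453 -0.224  0.028]
(270, 160) [ 0.706 -0.197  0.007]
(150, 190) [0.534 0.165 0.173]
(190, 370) [ 0.08  -0.036  0.34 ]
(182, 140) [0.712 0.093 0.144]
(174, 190) [0.544 0.099 0.147]
scene0 f 478.56315315229915
(333, 128) [0.451 0.064 0.185]
(300, 182) [ 0.499 -0.038  0.057]
(375, 225) [0.671 0.11  0.025]
(230, 200) [ 0.485 -0.232  0.033]
(265, 268) [ 0.7   -0.199  0.006]
(400, 150) [0.564 0.203 0.171]
(256, 35) [ 0.107 -0.044  0.274]
(370, 195) [0.637 0.095 0.113]
top0 7929 ((0.5440757274627686, 0.3036614656448364), (0.3978555500507355, 0.21587175130844116), 1.4264490604400635)
scene0 8009 ((0.3866545259952545, 0.3872638940811157), (0.3605331480503082, 0.8114162087440491), 63.38127517700195)
```

View pics/topcrop.png

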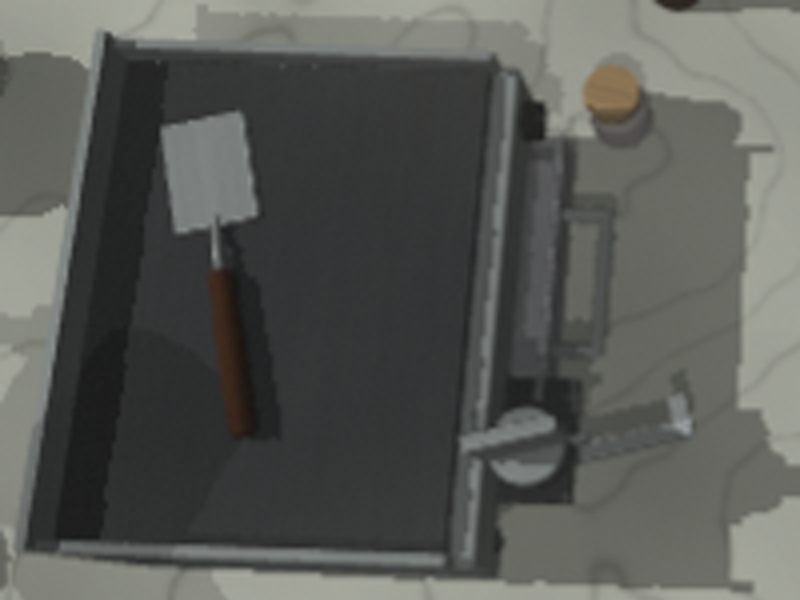

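View pics/scenecrop.png

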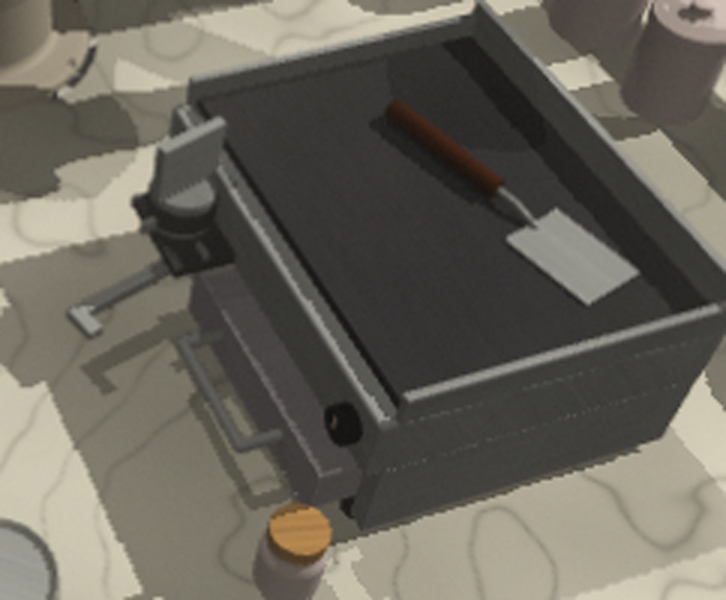

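Run:
```python
from h import *
for t in("top0","scene0"):
    P=np.load(f"pics/{t}_P.npy").reshape(-1,3)
    for lo,hi in((.165,.18),(.12,.165)):
        g=P[(P[:,2]>lo)&(P[:,2]<hi)&(P[:,1]>.03)&(P[:,1]<.3)]
        b=[(x,np.percentile(g[(abs(g[:,0]-x)<.01)][:,1],1)) for x in np.arange(.5,.75,.02) if (abs(g[:,0]-x)<.01).sum()>20]
        b=np.array(b); print(t,lo,b.round(3).tolist(), np.polyfit(b[:,0],b[:,1],1))
    # fin
    f=P[(P[:,2]>.175)&(P[:,2]<.225)&(P[:,0]>.35)&(P[:,0]<.52)&(P[:,1]<.13)&(P[:,1]>-.0)]
    print("fin",len(f),f.mean(0),np.percentile(f[:,2],95), cv2.minAreaRect(f[f[:,2]>.2][:,:2].astype(np.float32)), cv2.fitLine(f[f[:,2]>.2][:,:2].astype(np.float32),2,0,.01,.01).ravel())
    # handle bar
    b=P[(P[:,2]>.03)&(P[:,2]<.07)&(P[:,0]>.52)&(P[:,0]<.72)&(P[:,1]<.075)&(P[:,1]>-.02)]
    print("bar",len(b),b.mean(0),b.min(0),b.max(0),cv2.fitLine(b[:,:2].astype(np.float32),2,0,.01,.01).ravel())
    a=P[(P[:,2]>.035)&(P[:,2]<.07)&(P[:,0]<.53)&(P[:,0]>.4)&(P[:,1]<.03)&(P[:,1]>-.1)]
    print("arm",len(a),a.mean(0),a.min(0),a.max(0),cv2.fitLine(a[:,:2].astype(np.float32),2,0,.01,.01).ravel())
    # ring top
    r=P[(P[:,2]>.145)&(P[:,2]<.158)&(P[:,0]>.4)&(P[:,0]<.5)&(P[:,1]<.093)]
    print("ring",len(r),r.mean(0),r.min(0),r.max(0))
# triangulate bar ends
c1,_,_=load("top0");c2,_,_=load("scene0")
for a,b in(((202,163),(351,222.7)),((200,197.5),(331.7,190)),((50+455/4,110+440/4),(270+158/3,75+150/3)),((50+550/4,110+422/4),(270+220/3,75+123/3))):
    o1=np.array(c1["world_from_camera"]);o2=np.array(c2["world_from_camera"])
    d1=o1[:3,:3]@pts(c1,a)[0];d2=o2[:3,:3]@pts(c2,b)[0]
    s,_,_,_=np.linalg.lstsq(np.c_[d1,-d2],o2[:3,3]-o1[:3,3],rcond=None)
    A=o1[:3,3]+s[0]*d1;B=o2[:3,3]+s[1]*d2;print("tri",A.round(3),B.round(3))
```

```text
top0 0.165 [[0.5, 0.117], [0.52, 0.118], [0.54, 0.118], [0.56, 0.119], [0.58, 0.12], [0.6, 0.12], [0.62, 0.121], [0.64, 0.12], [0.66, 0.121], [0.68, 0.121], [0.7, 0.124], [0.72, 0.123], [0.74, 0.119]] [0.02184257 0.10654934]
top0 0.12 [[0.5, 0.066], [0.52, 0.096], [0.54, 0.097], [0.56, 0.098], [0.58, 0.095], [0.6, 0.099], [0.62, 0.098], [0.64, 0.1], [0.66, 0.1], [0.68, 0.101], [0.7, 0.086], [0.72, 0.086], [0.74, 0.088]] [0.01566275 0.08334126]
fin 230 [0.43689751 0.08029873 0.1982099 ] 0.21503981979098521 ((0.44966137409210205, 0.0651082843542099), (0.0133931590244174, 0.07099257409572601), 16.522619247436523) [ 0.28926966 -0.9572477   0.4486301   0.06491645]
bar 272 [0.59931494 0.05180655 0.05431914] [0.52049356 0.02823497 0.03024414] [0.66870185 0.0749653  0.06943195] [ 0.9997081  -0.0241595   0.5993149   0.05180655]
arm 148 [ 0.47741004 -0.01645705  0.05621236] [ 0.45411269 -0.05249715  0.04661863] [0.51154041 0.02972605 0.06431782] [ 0.44680578 -0.89463097  0.47741005 -0.01645705]
ring 173 [0.44335527 0.06274013 0.15222726] [0.42019175 0.03392889 0.14528469] [0.47979828 0.0912996
[... 613 characters left out ...]
2952041626), 16.454187393188477) [ 0.30069193 -0.95372134  0.44887805  0.06189711]
bar 591 [0.60389735 0.05697601 0.05220773] [0.52024561 0.02747723 0.03002213] [0.71793479 0.07497242 0.0697815 ] [0.9999961  0.00279084 0.60389733 0.05697601]
arm 224 [ 0.4779528  -0.01879864  0.05380032] [ 0.44993219 -0.05410375  0.04045128] [0.51053431 0.02999077 0.06075784] [ 0.46590763 -0.88483334  0.4779528  -0.01879864]
ring 196 [0.4625587  0.06685763 0.15158284] [0.42948014 0.02931317 0.14500053] [0.49799461 0.09298116 0.15797735]
tri [0.665 0.036 0.055] [0.666 0.04  0.056]
tri [0.545 0.032 0.049] [0.546 0.037 0.05 ]
tri [0.442 0.105 0.2  ] [0.429 0.044 0.182]
tri [0.455 0.032 0.227] [0.47  0.078 0.238]
```

```bash
cat >> h.py <<'E'
from scipy.spatial.transform import Rotation as Ro
PSI=0.032; AX=np.array([.449,.0635]); G=AX-Ro.from_euler('z',PSI).as_matrix()[:2,:2]@[-.105,-.028]
Rg=Ro.from_euler('z',PSI).as_matrix()
def g2w(x,y,z): return Rg@[x,y,z]+[G[0],G[1],0]
def w2g(p): return Rg.T@(np.asarray(p)-[G[0],G[1],0])
def ori(th,yaw,sgn):  # lean th, tool y along griddle x rotated by yaw
    z=np.array([0,np.sin(th),-np.cos(th)]); y=sgn*np.array([1.,0,0]); M=np.c_[np.cross(y,z),y,z]
    return (Ro.from_matrix(Rg)*Ro.from_euler('z',yaw)*Ro.from_matrix(M)).as_rotvec()
E
python3 - <<'E'
from h import *
print(G)
for s in(1,-1):
  for th in(40,45):
    o=ori(np.radians(th),0,s)
    for y in(-.13,.006):
        print(s,th,y,np.round(q,2) if (q:=ctrl.solve_ik(g2w(.07,y,.036),o)) is not None else None)
  for yw in (-1.3,0):
    print("collar",s,yw,[np.round(q,2) if (q:=ctrl.solve_ik([*AX,z],ori(0,yw+np.pi/2,s))) is not None else None for z in(.3,.183)])
print(ctrl.read_state()["tool_rot"])
E
```

```text
[0.5530504  0.09484509]
1 40 -0.13 [-0.46  0.89  1.39  0.63  1.3  -0.8 ]
1 40 0.006 [-0.27  0.85  1.51  0.74  1.15 -0.74]
1 45 -0.13 [-0.49  0.93  1.37  0.68  1.37 -0.84]
1 45 0.006 [-0.3   0.89  1.5   0.8   1.21 -0.8 ]
collar 1 -1.3 [array([ 0.01,  0.18,  1.64,  0.  ,  1.32, -0.29]), array([ 0.01,  0.32,  1.81,  0.  ,  1.01, -0.29])]
collar 1 0 [array([ 0.01,  0.18,  1.64, -0.  ,  1.32, -1.59]), array([ 0.01,  0.32,  1.81, -0.  ,  1.01, -1.59])]
-1 40 -0.13 [-0.46  0.89  1.39  0.63  1.3   2.34]
-1 40 0.006 [-0.27  0.85  1.51  0.74  1.15  2.4 ]
-1 45 -0.13 [-0.49  0.93  1.37  0.68  1.37  2.3 ]
-1 45 0.006 [-0.3   0.89  1.5   0.8   1.21  2.34]
collar -1 -1.3 [array([0.01, 0.18, 1.64, 0.  , 1.32, 2.85]), array([0.01, 0.32, 1.81, 0.  , 1.01, 2.85])]
collar -1 0 [array([ 0.01,  0.18,  1.64, -0.  ,  1.32,  1.55]), array([ 0.01,  0.32,  1.81, -0.  ,  1.01,  1.55])]
[-4.59857157e-01 -3.10749915e+00  1.62493266e-03]
```

Run:
```python
from h import *
th=np.radians(45); o=ori(th,0,1); S=ctrl.read_state
p=S()["tcp_pos"]; r=S()["tool_rot"]
ctrl.move_linear([p[0],p[1],.40],feed=.25)
ctrl.move_to(g2w(.07,-.13,.36),ori(0,0,1)); ctrl.move_gripper(0.0)
ctrl.move_to(g2w(.07,-.13,.20),o)
ctrl.move_linear(g2w(.07,-.11,.036),feed=.12)
print(S()["clock"],w2g(S()["tcp_pos"]),S()["wrist_force"],S()["finger_gap"])
snap("scene","s1"); 
y=-.08
ctrl.move_linear(g2w(.07,y,.036),feed=.06)
while y<.004:
    f=S()["wrist_force"]; print(round(y,3),w2g(S()["tcp_pos"]).round(4)[1:],f.round(1))
    if np.linalg.norm(f)>25: break
    y+=.014; ctrl.move_linear(g2w(.07,y,.036),feed=.05)
print(S()["clock"],w2g(S()["tcp_pos"]).round(4),S()["wrist_force"].round(1))
snap("scene","s2")
```

```text
6.6417 [ 0.07036914 -0.11024406  0.03663706] [-0.17680047  0.38727538 -0.92163997] -0.0001339199615447296
-0.08 [-0.0799  0.036 ] [0.3 0.  0.6]
-0.066 [-0.0656  0.0361] [-0.4 -0.8 -0.5]
-0.052 [-0.0515  0.0361] [-0.5 -0.4  1. ]
-0.038 [-0.0375  0.0361] [ 0.1 -0.1 -0. ]
-0.024 [-0.0235  0.0361] [-0.2  1.  -0.5]
-0.01 [-0.0095  0.0361] [-0.4  0.3 -0.3]
0.004 [0.0045 0.0361] [-0.2  0.2 -1. ]
10.375 [0.0724 0.0115 0.0327] [  3.9 -55.  -25.9]
```

View pics/s2.png

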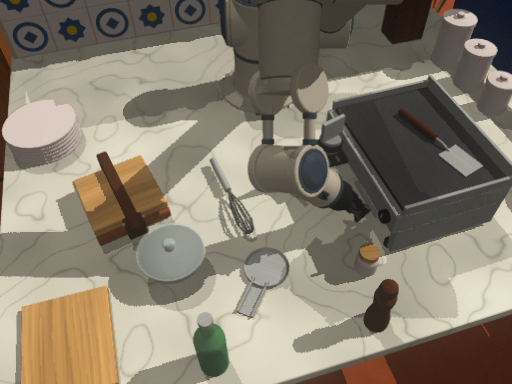

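The tool is at the handle under the griddle's edge, around (355,205), and the force rose only on the last step. I'll back off and check the tray.

Run:
```python
from h import *
S=ctrl.read_state
ctrl.move_linear(g2w(.07,-.06,.036),feed=.12)
ctrl.move_linear(g2w(.07,-.13,.20),feed=.25)
ctrl.move_to(g2w(.07,-.15,.40),ori(0,0,1))
ctrl.move_to([.36,-.22,.40],ori(0,0,1)); ctrl.move_gripper(.085)
print(S()["clock"],S()["wrist_force"].round(1))
c,p,d=snap("scene","s3"); c2,p2,d2=snap("top","t3")
a=cv2.resize(p[110:260,280:420,::-1],None,fx=4,fy=4,interpolation=cv2.INTER_CUBIC)[:600]
cv2.imwrite("pics/s3c.png",a)
cv2.imwrite("pics/t3c.png",p2[120:240,140:260,::-1].repeat(4,0).repeat(4,1))
```

```text
14.9083 [ 0.2 -0.5  0.4]
```

View pics/s3c.png

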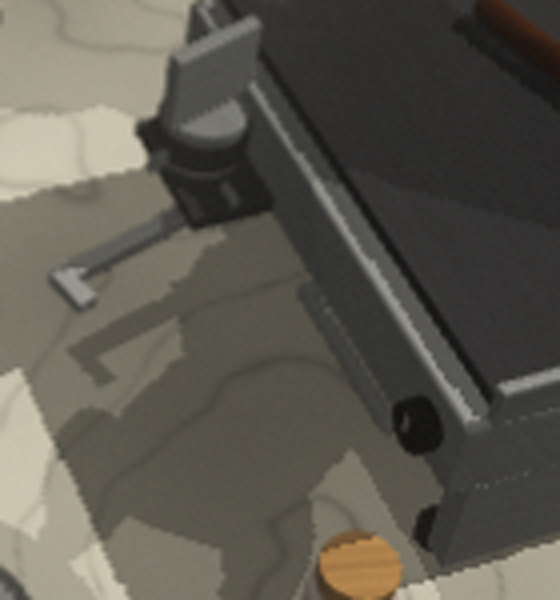

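The tray is in. Only a thin strip of the handle bar shows below the housing edge, at scene pixels (356,182) to (376,216). I'll measure it to confirm it is within 4 mm.

Run:
```python
from h import *
c,p,d=load("s3"); v,u=np.mgrid[170:232,345:392]; uv=np.c_[u.ravel(),v.ravel()]
P=bydepth(c,uv,d); Q=np.array([w2g(x) for x in P])
m=(Q[:,2]<.07)&(Q[:,2]>.035)&(Q[:,1]>-.02); Q=Q[m]
print(m.sum()); 
for x in np.arange(-.02,.13,.02):
    k=abs(Q[:,0]-x)<.01
    if k.sum(): print(x.round(2),k.sum(),np.percentile(Q[k],[5,50,95],axis=0)[:,1:].round(4).tolist())
# same estimator on the initial view (bar front line), and front-edge lip
c0,p0,d0=load("scene0"); v,u=np.mgrid[180:235,325:360]; P=bydepth(c0,np.c_[u.ravel(),v.ravel()],d0); R=np.array([w2g(x) for x in P])
R=R[(R[:,2]<.07)&(R[:,2]>.035)&(R[:,1]<-.045)&(R[:,0]>0)&(R[:,0]<.1)]; print("bar0",len(R),np.median(R,0))
P=np.load("pics/scene0_P.npy").reshape(-1,3); R=(P-[*G,0])@Rg; 
for zl in(.1,.11,.12,.13,.14,.15,.16): 
    k=(abs(R[:,2]-zl)<.005)&(R[:,0]>-.02)&(R[:,0]<.13)&(abs(R[:,1])<.05); print("front",zl,k.sum(),np.median(R[k,1]) if k.sum() else None)
```

```text
196
-0.02 9 [[0.0098, 0.0504], [0.0166, 0.0532], [0.0216, 0.0579]]
0.0 32 [[0.0099, 0.0481], [0.0132, 0.0535], [0.0232, 0.0577]]
0.02 29 [[0.0099, 0.0474], [0.0129, 0.055], [0.0182, 0.0581]]
0.04 29 [[0.0088, 0.0518], [0.013, 0.054], [0.0193, 0.0568]]
0.06 29 [[0.0091, 0.0508], [0.0125, 0.0544], [0.0194, 0.0581]]
0.08 29 [[0.0088, 0.0502], [0.0125, 0.0547], [0.0187, 0.0576]]
0.1 33 [[0.0096, 0.0486], [0.0128, 0.0545], [0.0184, 0.0581]]
0.12 6 [[0.0091, 0.0507], [0.0129, 0.0532], [0.0164, 0.0555]]
bar0 149 [ 0.05502077 -0.06298704  0.05416509]
front 0.1 59 0.00033027431858581927
front 0.11 97 -0.00017982707795503901
front 0.12 96 -9.852597337486622e-05
front 0.13 97 -0.00019243435713309494
front 0.14 105 -7.064903284201393e-05
front 0.15 99 -0.00011026616062620672
front 0.16 472 0.010129470459220547
```

The bar's front side is at griddle y ≈ 9–10 mm against 10 mm expected, so the tray is home. Next is the collar.

Run:
```python
from h import *
S=ctrl.read_state
o=ori(0,-1.303+np.pi/2,1)
ctrl.move_to([*AX,.30],o)
ctrl.move_linear([*AX,.183],feed=.1)
print(S()["clock"],S()["wrist_force"].round(1))
ctrl.move_gripper(0.0)
s=S(); print(s["clock"],s["finger_gap"],s["grasp_force"],s["wrist_force"].round(1),s["ft_torque"].round(2),s["tcp_pos"].round(4))
if abs(s["finger_gap"]-.012)<.004 and np.linalg.norm(s["wrist_force"])<60:
    q0=np.array(s["joint_positions"])
    q0=np.array(ctrl.solve_ik([*AX,.183],o))
    for k in range(1,6):
        q=q0.copy(); q[5]-=1.303*k/5; ctrl.move_j(q); s=S()
        print(s["clock"],s["joint_positions"][5].round(3),s["wrist_force"].round(1),s["ft_torque"].round(2))
        if np.linalg.norm(s["wrist_force"])>80: break
```

```text
17.5167 [ 0.1 -0.6 -0.8]
18.175 0.010726078627116421 59.63762819766998 [-8.2 -3.7 12. ] [-0.51  1.04  0.11] [0.4481 0.0633 0.1831]
18.5417 -0.552 [-5.1 -1.4  9.2] [-0.15  0.69  0.09]
18.9083 -0.813 [-2.   1.1  7.5] [0.27 0.41 0.09]
19.275 -1.074 [-1.9  4.7  5.5] [0.89 0.18 0.09]
19.6417 -1.334 [0.8 9.6 2.9] [1.47 0.1  0.06]
20.0083 -1.595 [-0.5 13.9  3.5] [2.18 0.03 0.05]
```

Grip and turn went cleanly, with low forces. I'll release, retreat and check the fin.

Run:
```python
from h import *
S=ctrl.read_state
ctrl.move_gripper(.085)
ctrl.move_linear([*AX,.34],feed=.15)
ctrl.move_to([.36,-.22,.40],ori(0,0,1)); print(S()["clock"],S()["wrist_force"].round(1))
v,u=np.mgrid[0:384,0:512]; uv=np.c_[u.ravel(),v.ravel()]
for n,t in(("scene","s4"),("top","t4")):
    c,p,d=snap(n,t); P=(bydepth(c,uv,d)-[*G,0])@Rg
    for lo,hi,nm,xr,yr in((.2,.225,"fin",(-.16,-.05),(-.05,-.005)),(.035,.07,"arm",(-.07,.03),(-.05,0.015))):
        f=P[(P[:,2]>lo)&(P[:,2]<hi)&(P[:,0]>xr[0])&(P[:,0]<xr[1])&(P[:,1]>yr[0])&(P[:,1]<yr[1])]
        if len(f)>10:
            f2=f[:,:2].astype(np.float32); r=cv2.minAreaRect(f2); L=cv2.fitLine(f2,2,0,.01,.01).ravel(); print(t,nm,len(f),f.mean(0).round(4),r,np.arctan(L[1]/L[0]))
    b=P[(P[:,2]>.035)&(P[:,2]<.07)&(P[:,0]>.03)&(P[:,0]<.11)&(abs(P[:,1])<.03)]
    if len(b): print("bar front",len(b),np.percentile(b[:,1],[5,50]))
c,p,d=load("s4"); cv2.imwrite("pics/s4c.png",cv2.resize(p[90:240,280:430,::-1],None,fx=4,fy=4,interpolation=cv2.INTER_CUBIC)[:600])
```

```text
23.075 [ 0.1  0.3 -0.8]
s4 fin 137 [-0.1039 -0.0303  0.2092] ((-0.10640592873096466, -0.02802201732993126), (0.014446894638240337, 0.07186267524957657), 89.38651275634766) 0.013031659
s4 arm 264 [-0.0141 -0.0194  0.0538] ((-0.020149990916252136, -0.011303262785077095), (0.10033953934907913, 0.05081535503268242), 1.71690833568573) 0.39159873
bar front 121 [0.00901727 0.01276339]
t4 fin 123 [-0.1046 -0.0259  0.2108] ((-0.10486287623643875, -0.025811443105340004), (0.06909284740686417, 0.015374786220490932), 0.04354755952954292) -0.013584905
t4 arm 106 [-0.0018 -0.0209  0.0558] ((-0.005252502858638763, -0.011344317346811295), (0.04641150310635567, 0.05387525632977486), 89.42924499511719) 0.5656689
bar front 11 [0.00945111 0.01047127]
```

View pics/s4c.png

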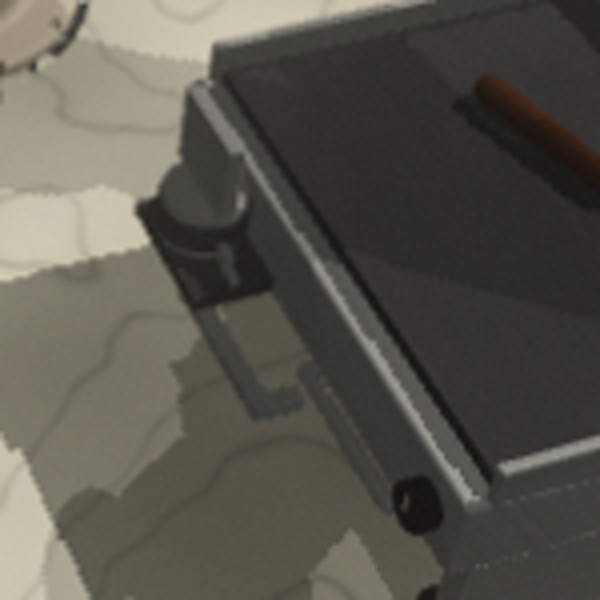

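The fin at crop (215,150) is parallel to the front edge: the two views give +0.013 and -0.014 rad. The latch tab at (290,397) reaches across the handle bar, and the tray is still home.

```bash
python3 -c "
from bench import ctrl
print(ctrl.hand_in())"
```

```text
the job is handed in; nothing more can be done
None
```

I pushed the tray home to its stop, turned the lock collar to its locked mark (fin within about 0.015 rad of parallel), and handed the job in at about 23 s; the whisk, spoon rest and bowl were not touched, but no verdict came back.

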